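Hang the parts basket on the spring-balanced swing arm

TASK

Clear the repair mat: pick up the small parts basket by its grip, hang it by its bail in the hook of the spring-balanced swing arm, and keep hold while the arm sinks, letting go only once the arm carries the whole weight and has come to rest, so that it neither drops nor springs back when you let go (its hook should never move up or down faster than about 5 cm a second). Do not push the arm down hard, and leave the other things on the bench where they are. The basket must end hanging still and level in the hook.

Things in the scene. Friction and masses are not known exactly. Their poses are not given: they have to be found in the camera images.
- grip (a point): Centre of the black upright grip block on the loose parts basket: 22 mm (basket x) by 30 (y, along the bail bar) by 40 tall; z up. The basket, an open dark steel box 80 (x) by 100 (y) by 42 mm tall, has its rim 113 mm and its underside 155 mm below this point. Small parts in it: 0.20 to 0.70 kg in all, unknown. The same turned half round.
- bail (a point): Middle of the level round bar (8 mm thick, along basket y, straight for 30 mm either way) of the basket's rigid steel bail, 45 mm below the grip's centre, joined by a 12 mm stem. Bail legs 95 mm apart go down to the box; the open window under the bar is 64 mm high. This point must lie in the hook.
- hook_seat (a point): Where the bail bar's centre rests in the hook at the free end of the swing arm. x points along the beam and out over the hook's tip (pitching with the beam), y level across it: the bail bar must lie along y. The hook is an 8 mm steel rod dipping under this point; the beam (20 mm collar) starts 38 mm behind. The bail goes on from beyond the tip, tip through the window, bar over the tip, then down.
- hook_tip (a point): Centre of the rounded upturned end (8 mm thick) of the hook, 24 mm ahead of and 11 mm above the seat in the arm's frame; with the arm empty its top stands 21 mm above the seat. Axes as hook_seat.
- beam_pivot (a point): Level pivot of the beam, 260 mm behind the hook seat and 186 mm above the table, on a column with a round foot 130 mm across. x points horizontally along the beam, z up. The head also swivels stiffly about the column.
- balance_arm (a joint): Dip of the sprung beam, rad: 0 empty (beam 0.25 rad up, hook seat 250 mm above the table), growing as it sinks, end stop 0.75. Spring 4 N m/rad, about 59 N per metre at the hook, friction there about 0.15 N: the basket sinks it 35 to 115 mm by its weight. Lightly damped: let go out of balance it drops or springs up. The hook moves on an arc, shifting up to 8 mm along the beam.

How it is judged:
By the outcome, as a careful person would: the job done as asked, in the order asked, and still so for the second after the job is handed in, with the robot touching nothing.
It also fails if it takes over 64 s, if anything falls off the work surface, if the arm or the gripper's body presses on something with over 40 N, if the wrist force passes 120 N, or if a joint passes its speed limit or range.

ROBOT

A 7-joint arm with a two-finger parallel gripper is mounted at the origin on the work surface. World frame = base frame: x ahead of the robot, y to its left, z up, the work surface at z = 0. Lengths are in m, angles in degrees, forces in N, time in s.
With the tool pointing down it reaches from about 0.4 to 0.875 m from the base axis. Payload 6.5 kg.
Tool frame: the origin (TCP) lies between the finger pads; the fingertips stand 11 mm ahead of it and the grasp point (between the pads) lies 8 mm behind it; z points along the fingers, y is the line along which they close (so a half turn about z gives the same grasp; the last joint's range is limited). The gripper opens to 85 mm and grips with 20 to 120 N. Pads are 22 mm wide; open, the fingers measure 114 mm over their backs; the gripper's body (76 mm by 85 mm) begins 54 mm behind the grasp point. The pads swing forward as they close: fully open they stand 13 mm farther back than shut.
Start: joints at [67.426, 30.733, -0.252, 88.115, 0.149, 61.152, -4.079], TCP at [0.209, -0.615, 0.242] pointing down, gripper open.
Joint ranges: [-154.64, 154.64], [-21.42, 123.67], [-72.66, 72.17], [13.99, 137.28], [-74.86, 254.86], [10.95, 109.41], [-158.01, 158.01]. Speed limits (degrees/s): [136.94, 136.94, 180, 180, 180, 180, 180].

INTERFACE

Orientations are given as a 3x3 rotation matrix whose columns are the frame's x, y, z axes.
In Python, from station import manip gives the robot as it stands.
- The arm moves only by the shell command python3 -m inch 'ROWS' [FORCE]. ROWS is JSON, a list of rows, each an object of numbers: "fingers": the finger opening in cm, from 0 to 8.54; "tx", "ty", "tz": the shift along the tool's x, y, z in cm; "ax", "ay", "az": the turn, a rotation vector about the tool's x, y, z in rad. In form: [{"fingers": .., "tx": .., "ty": .., "tz": .., "ax": .., "ay": .., "az": ..}, ...]. A call has 1 to 8 rows; each row shifts and turns the commanded pose from where the row before left it, along the tool's axes as they then stand; what a row does not reach is not made up. A row lasts 1/12 s, in which the tool goes at most 41.7 mm and 7.16 degrees, less where a joint would pass 70% of its speed; a pose out of reach is approached as far as the arm can. A call is refused whole if a number of a shift passes 4.17 or a number of a turn 0.125, either way. A call with a gripper value outside its range is refused whole. The fingers move at their own pace and stop on an object; FORCE is the grip in N (left out, the last holds). Time passes only in rows, so rows that do not move let the fingers close. It gives the time, the measured TCP pose, the force, the opening and the grip force at its end, in the units of the state.
- manip.get_state(): the state, without advancing time (a new reading comes with each control period).
- manip.grab_frame(name): name is "scene" or "top" or "wrist"; returns a dict with "color" (384x512x3 uint8, red, green, blue), "intrinsics" (3x3 intrinsics, pixels), "world_from_camera" (4x4, takes a point from camera to world coordinates). Camera axes: x right, y up, looking along -z (the intrinsics and any distortion apply to the point x, -y, -z); pixel columns grow to the right and rows downward; lengths in m; the calibration is good to about 2 mm. A picture is of the moment at which its call begins. There is no depth.
- manip.hand_in(): hands the job in; it is judged then, once.
Trained networks look in the newest picture that a camera, given by its name, has taken for a name from the list of things; names that differ only in an ending like _2 or _b are one class to them, and where a whole thing is asked for, a point or a joint stands for the part that bears it (a point fixed in the world has none). Each returns a list of dicts, best first, with "conf" (0 to 1); they miss things now and then, are a little off and sometimes report something else, mostly with a low value. They report only what shows in the picture. A call takes as long as a camera call.
- manip.outline_of(label, camera): "region" (384x512 bool, what is visible of it) and "rect" ([left, top, right, bottom] in pixels, round what is visible of it).
- manip.mark_of(label, camera): "pixel" ([column, row] in pixels: a listed point, or the origin of a listed thing).
The state is a dict: "time": time; "joint_positions": joint angles; "joint_vel": joint speeds; "joint_efforts": joint torques, N m; "tcp_pos": TCP position; "orientation": TCP orientation; "force": force on the tool from outside, world axes, zero at the start; "ft_torque": the same for the moment, N m; "grip_width": finger opening in m; "gripper_force": force on a finger pad.
Only numpy, scipy, OpenCV 4.12 (cv2) and the standard library are available. Lean on these libraries where they do the work, as an engineer would, in place of code of your own. Each camera call takes 0.05 s, during which the arm holds its last target. There are 200 camera calls.

## Working session

There is one attempt and no reset: what is moved stays moved. The work goes in short steps, Python scripts to look and compute and a shell command to move; the robot and the scene stay as the last step left them, time stands still between calls to the robot, and variables do not carry over. Pictures are saved under pics/ and viewed, at most 10 in all, crops included, and the job is handed in when it is done.

```bash
ls; mkdir -p pics
cat > h.py <<'E'
import numpy as np, cv2
from station import manip
def ray(fr,px):
    K=np.array(fr["intrinsics"]);T=np.array(fr["world_from_camera"])
    d=np.linalg.inv(K)@np.array([px[0],px[1],1.0]); d=np.array([d[0],-d[1],-d[2]])
    d=T[:3,:3]@d; return T[:3,3],d/np.linalg.norm(d)
def tri(rays):
    A=0;b=0
    for o,d in rays:
        P=np.eye(3)-np.outer(d,d);A=A+P;b=b+P@o
    p=np.linalg.solve(A,b); return p,[round(1e3*np.linalg.norm((np.eye(3)-np.outer(d,d))@(p-o)),1) for o,d in rays]
def proj(fr,p):
    K=np.array(fr["intrinsics"]);T=np.linalg.inv(np.array(fr["world_from_camera"]))
    c=T[:3,:3]@p+T[:3,3]; v=K@np.array([c[0],-c[1],-c[2]]); return v[:2]/v[2]
def atz(fr,px,z):
    o,d=ray(fr,px); return o+d*(z-o[2])/d[2]
E
python3 - <<'E'
from h import *
np.set_printoptions(precision=4,suppress=True)
fs={}
for c in ["scene","top","wrist"]:
    f=manip.grab_frame(c);fs[c]=f
    cv2.imwrite(f"pics/{c}0.png",f["color"][:,:,::-1])
    print(c,np.array(f["world_from_camera"])[:3,3])
for l in ["grip","bail","hook_seat","hook_tip","beam_pivot"]:
    r=[]
    for c in fs:
        m=manip.mark_of(l,c)
        print(l,c,[(np.round(x["pixel"],1).tolist(),round(x["conf"],2)) for x in m[:3]])
        if m and c!="wrist" and m[0]["conf"]>.3: r.append(ray(fs[c],m[0]["pixel"]))
    if len(r)>1: print(l,*tri(r))
s=manip.get_state(); print(s)
a=cv2.imread("pics/scene0.png");b=cv2.imread("pics/top0.png")
cv2.imwrite("pics/both.png",cv2.resize(np.vstack([a,b]),None,fx=.78,fy=.78))
E
```

```text
pics
scene [1.1073 0.0574 0.7579]
top [ 0.3778 -0.0716  0.9944]
wrist [ 0.2719 -0.5948  0.3732]
grip scene [([346.5, 225.1], 0.92)]
grip top [([162.0, 177.4], 0.62)]
grip wrist []
grip [0.556  0.1662 0.1555] [np.float64(2.2), np.float64(2.2)]
bail scene [([341.2, 237.3], 0.83)]
bail top [([166.4, 177.3], 0.87)]
bail wrist []
bail [0.5636 0.1624 0.1223] [np.float64(4.5), np.float64(4.5)]
hook_seat scene [([211.3, 178.1], 0.73)]
hook_seat top [([283.7, 167.6], 0.72)]
hook_seat wrist []
hook_seat [ 0.5634 -0.1249  0.2547] [np.float64(6.3), np.float64(6.3)]
hook_tip scene [([225.3, 170.1], 0.95)]
hook_tip top [([279.3, 170.5], 0.81)]
hook_tip wrist []
hook_tip [ 0.551  -0.1061  0.2696] [np.float64(2.6), np.float64(2.6)]
beam_pivot scene [([103.5, 204.2], 0.88), ([350.6, 227.0], 0.51)]
beam_pivot top [([389.0, 155.1], 0.65)]
beam_pivot wrist []
beam_pivot [ 0.6144 -0.3716  0.1852] [np.float64(1.0), np.float64(1.0)]
{'time': 0.9, 'joint_positions': array([67.426 , 30.7344, -0.2544, 88.1151,  0.1486, 61.1514, -4.0804]), 'joint_vel': array([-0.0514,  0.0451, -0.0646, -0.0544, -0.038 ,  0.0362, -0.0163]), 'joint_efforts': array([  0.0002, -58.3322,   1.0482, -25.9445,   0.0125,   0.0015,
        -0.    ]), 'tcp_pos': array([ 0.2093, -0.6154,  0.2423]), 'orientation': array([[ 0.9467,  0.322 , -0.    ],
       [ 0.322 , -0.9467,  0.    ],
       [-0.    , -0.    , -1.    ]]), 'force': array([0.2287, 0.1738, 0.3301]), 'ft_torque': array([ 0.0122,  0.014 , -0.0222]), 'gripper_force': 0.0, 'grip_width': 0.0852938386650326}
```

View pics/both.png

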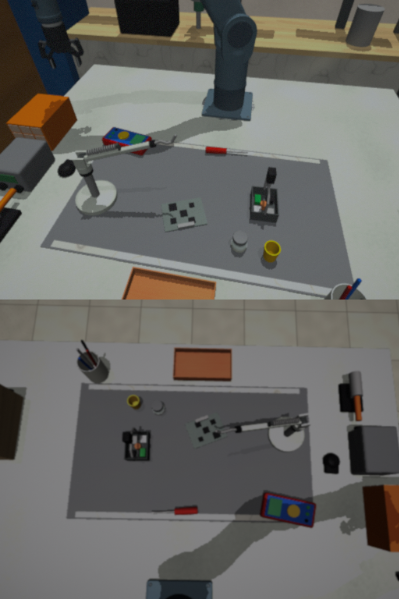

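Run:
```python
import cv2
a=cv2.imread("pics/scene0.png")[150:350,180:430];b=cv2.imread("pics/top0.png")[110:250,100:420]
a=cv2.resize(a,None,fx=2.2,fy=2.2,interpolation=cv2.INTER_CUBIC);cv2.imwrite("pics/sc.png",a)
cv2.imwrite("pics/tc.png",cv2.resize(b,None,fx=2.5,fy=2.5,interpolation=cv2.INTER_CUBIC))
```

```text
(no output)
```

View crops.

The scene view (top) shows the basket on the right with its grip at about (347,225) full scale. The swing arm is on the left, pivot (103,204), hook (211,178). In the top view the basket is at (165,190), the hook at (284,168) and the arm foot at (367,170). The networks' marks agree with this.

View pics/sc.png

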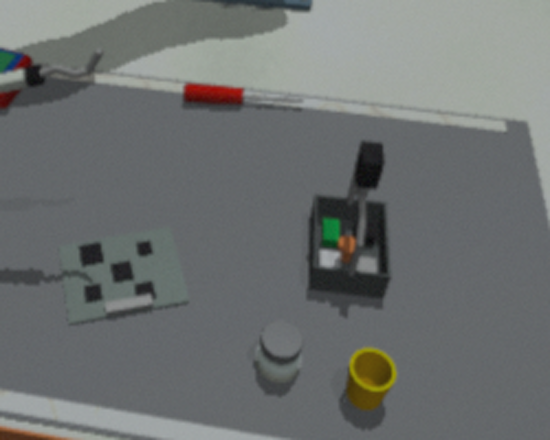

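View pics/tc.png

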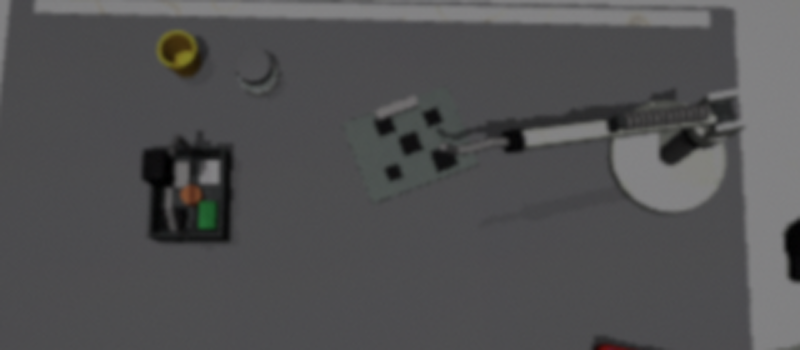

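The crops show the box with its long side along world x, the bail bar along world x, and the grip centred. The hook tip is at scene crop (98,52), pointing toward +y. Next I fit the poses with the known geometry.

```bash
cat > fit.py <<'E'
from h import *
from scipy.optimize import minimize, least_squares
def box(hx,hy,z0,z1): return np.array([[a,b,c] for a in(-hx,hx) for b in(-hy,hy) for c in(z0,z1)])
PARTS=[box(.04,.05,-.155,-.113),box(.011,.015,-.02,.02),box(.004,.0475,-.049,-.041)]
def fit_basket(fs,regs,x0,free_z=False):
    def cost(p):
        c,s=np.cos(p[3]),np.sin(p[3]);R=np.array([[c,-s,0],[s,c,0],[0,0,1]]);J=0
        for n,r in regs.items():
            m=np.zeros((384*4,512*4),np.uint8)
            for q in PARTS:
                px=np.array([proj(fs[n],R@v+p[:3]) for v in q])
                h=cv2.convexHull(((px+.5)*4-.5).astype(np.float32)); cv2.fillConvexPoly(m,np.round(h).astype(np.int32),1)
            m=cv2.resize(m.astype(np.float32),(512,384),interpolation=cv2.INTER_AREA)
            J+=np.abs(m-r).sum()/r.sum()
        return J+1e2*abs(p[2]-x0[2])*(not free_z)
    sim=np.vstack([x0]+[np.array(x0)+d for d in np.diag([.006,.006,.003,.12])])
    return minimize(cost,x0,method="Nelder-Mead",options=dict(initial_simplex=sim,xatol=1e-4,fatol=1e-4,maxiter=250))
def arm_pts(p,dip=0):
    th=.25-dip; u=np.array([np.cos(p[2]),np.sin(p[2]),0]);z=np.array([0,0,1.])
    P=np.array([p[0],p[1],.186]); f=np.cos(th)*u+np.sin(th)*z; n=-np.sin(th)*u+np.cos(th)*z
    S=P+.26*f; return dict(beam_pivot=P,hook_seat=S,hook_tip=S+.024*f+.011*n)
def fit_arm(fs,marks,x0,dip=0,free=False):
    def res(p):
        A=arm_pts(p,p[3] if free else dip); return np.concatenate([proj(fs[c],A[l])-np.array(px) for (l,c),px in marks.items()])
    return least_squares(res,list(x0)+([dip] if free else []),loss="soft_l1")
E
python3 - <<'E'
from fit import *
np.set_printoptions(precision=4,suppress=True)
fs={c:manip.grab_frame(c) for c in("scene","top")}
regs={}
for c in fs:
    for l in("grip","bail"):
        o=manip.outline_of(l,c); print(c,l,[(x["conf"],x["rect"],int(x["region"].sum())) for x in o[:2]])
        if o: regs[c]=np.array(o[0]["region"]).astype(np.float32)
for y0 in(-.1,.1):
    r=fit_basket(fs,regs,[.556,.166,.155,y0]); print(r.x,np.degrees(r.x[3]),r.fun)
mk={}
for l in["hook_seat","hook_tip","beam_pivot"]:
    for c in fs:
        m=manip.mark_of(l,c)
        if m: mk[l,c]=m[0]["pixel"]
a=fit_arm(fs,mk,[.614,-.372,1.77]); print(a.x,np.degrees(a.x[2]),a.fun); print(arm_pts(a.x))
E
```

```text
scene grip [(0.75, [321.1, 216.5, 358.9, 286.3], 1847)]
scene bail [(0.71, [321.1, 213.0, 356.9, 285.0], 1904)]
top grip [(0.92, [155.8, 163.8, 194.0, 202.5], 1278)]
top bail [(0.9, [158.7, 160.8, 190.2, 207.2], 1287)]
[ 0.5642  0.1651  0.155  -0.0936] -5.364858780796263 0.6607760105110553
[0.5595 0.1633 0.155  0.3554] 20.362035243087874 0.5837226604916835
[ 0.6136 -0.3686  1.8025] 103.27387081616006 [-0.0186  4.5464  0.8719  2.3717 -0.2566 -0.1933 -2.9174 -0.339   0.1459
 -0.1229]
{'beam_pivot': array([ 0.6136, -0.3686,  0.186 ]), 'hook_seat': array([ 0.5557, -0.1234,  0.2503]), 'hook_tip': array([ 0.551 , -0.1034,  0.2669])}
```

```bash
cat > ov.py <<'E'
from fit import *
def overlay(f,p,name,w,sc):
    x0,y0,x1,y1=w; im=cv2.resize(f["color"][y0:y1,x0:x1,::-1],None,fx=sc,fy=sc,interpolation=cv2.INTER_CUBIC)
    im=np.clip(im.astype(float)*1.6,0,255).astype(np.uint8)
    c,s=np.cos(p[3]),np.sin(p[3]);R=np.array([[c,-s,0],[s,c,0],[0,0,1]])
    for q,col in zip(PARTS,[(0,255,0),(0,0,255),(255,255,0)]):
        px=[(proj(f,R@v+p[:3])+.5-[x0,y0])*sc for v in q]
        for i in range(8):
            for j in range(i):
                if bin(i^j).count("1")==1: cv2.line(im,tuple(int(a) for a in px[i]),tuple(int(a) for a in px[j]),col,1,cv2.LINE_AA)
    return im
E
python3 - <<'E'
from ov import *
fs={c:manip.grab_frame(c) for c in("scene","top")}
p=[.558,.164,.155,0.03]
a=overlay(fs["scene"],p,"",(310,205,370,295),6); b=overlay(fs["top"],p,"",(145,150,205,220),6)
b=cv2.copyMakeBorder(b,0,a.shape[0]-b.shape[0],0,0,cv2.BORDER_CONSTANT)
cv2.imwrite("pics/ov1.png",np.hstack([a,b]))
E
```

```text
(no output)
```

View pics/ov1.png

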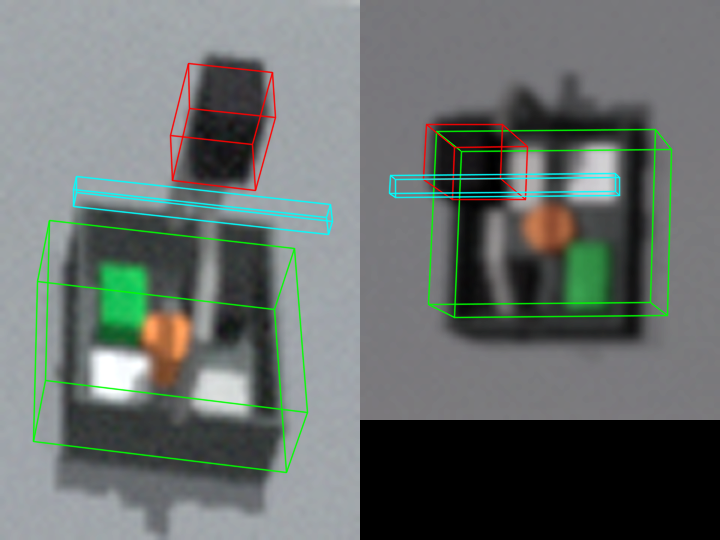

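The overlay shows the long side along world x, so the yaw is near 90°, not 0. I refit from there.

Run:
```python
from ov import *
np.set_printoptions(precision=4,suppress=True)
fs={c:manip.grab_frame(c) for c in("scene","top")}
regs={}
for c in fs:
    f=fs[c]["color"]; w=dict(scene=(315,208,362,300),top=(148,160,200,212))[c]
    m=np.zeros((384,512),np.float32); x0,y0,x1,y1=w; q=f[y0:y1,x0:x1].astype(int)
    bg=np.median(f[y0:y1,x0-6:x0].reshape(-1,3),0); print(bg)
    m[y0:y1,x0:x1]=(np.abs(q-bg).sum(2)>.35*bg.sum()); regs[c]=m
best=None
for y0 in(1.45,1.57,1.7):
    for nm,rg in(("dark",regs),):
        r=fit_basket(fs,rg,[.563,.163,.155,y0]); print(nm,r.x,np.degrees(r.x[3]),r.fun)
        if best is None or r.fun<best.fun: best=r
p=best.x
a=overlay(fs["scene"],p,"",(310,205,370,295),6); b=overlay(fs["top"],p,"",(145,150,205,220),6)
b=cv2.copyMakeBorder(b,0,a.shape[0]-b.shape[0],0,0,cv2.BORDER_CONSTANT)
cv2.imwrite("pics/ov2.png",np.hstack([a,b]))
```

```text
[100. 104. 106.]
[76. 76. 78.]
dark [0.5572 0.1646 0.155  1.5956] 91.41921915099738 0.5153417542398097
dark [0.5573 0.1648 0.155  1.5928] 91.26041193292738 0.5143940638260666
dark [0.5574 0.1646 0.155  1.6095] 92.21784505647145 0.5124059147520063
```

View pics/ov2.png

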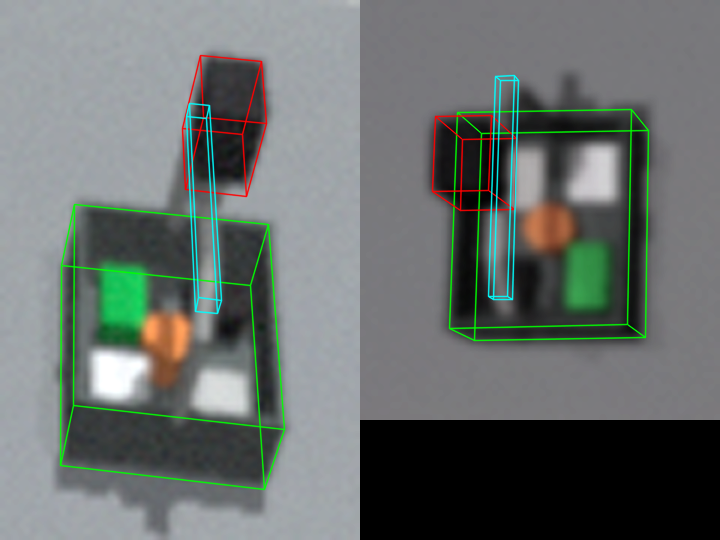

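The overlay now fits. The grip is at about (0.557, 0.165, 0.155) with the bar along +1.5°. The hook seat is at (0.556, −0.123, 0.250) and the beam heads 103.3°. I lift and turn, then cross.

```bash
python3 -m inch '[{"tz":-1.6,"az":-0.125},{"tz":-1.6,"az":-0.125},{"tz":-1.6,"az":-0.125},{"tz":-1.6,"az":-0.125},{"tz":-1.6,"az":-0.125},{"tz":-1.6,"az":-0.125},{"tz":-1.6,"az":-0.125},{"tz":-1.6,"az":-0.125}]' 40; python3 -m inch '[{"tz":-1.6,"az":-0.125},{"tz":-1.6,"az":-0.125},{"az":-0.02},{}]'
```

```text
schema error: expected keys fingers, tx, ty, tz, ax, ay, az
schema error: expected keys fingers, tx, ty, tz, ax, ay, az
```

```bash
python3 -m inch '[{"fingers":8.5,"tx":0,"ty":0,"tz":-1.6,"ax":0,"ay":0,"az":-0.12},{"fingers":8.5,"tx":0,"ty":0,"tz":-1.6,"ax":0,"ay":0,"az":-0.12},{"fingers":8.5,"tx":0,"ty":0,"tz":-1.6,"ax":0,"ay":0,"az":-0.12},{"fingers":8.5,"tx":0,"ty":0,"tz":-1.6,"ax":0,"ay":0,"az":-0.12},{"fingers":8.5,"tx":0,"ty":0,"tz":-1.6,"ax":0,"ay":0,"az":-0.12},{"fingers":8.5,"tx":0,"ty":0,"tz":-1.6,"ax":0,"ay":0,"az":-0.12},{"fingers":8.5,"tx":0,"ty":0,"tz":-1.6,"ax":0,"ay":0,"az":-0.12},{"fingers":8.5,"tx":0,"ty":0,"tz":-1.6,"ax":0,"ay":0,"az":-0.12}]' 40; python3 -m inch '[{"fingers":8.5,"tx":0,"ty":0,"tz":-1.6,"ax":0,"ay":0,"az":-0.12},{"fingers":8.5,"tx":0,"ty":0,"tz":-1.6,"ax":0,"ay":0,"az":-0.12},{"fingers":8.5,"tx":0,"ty":0,"tz":0,"ax":0,"ay":0,"az":-0.07},{"fingers":8.5,"tx":0,"ty":0,"tz":0,"ax":0,"ay":0,"az":0}]'
```

```text
time: 2.37
tcp_pos: [0.2091, -0.6153, 0.3711]
orientation: [[0.274, 0.962, -0.0], [0.962, -0.274, -0.0], [-0.0, -0.0, -1.0]]
force: [0.5, -0.0, -1.2]
grip_width: 0.085
gripper_force: 0.0
time: 2.7
tcp_pos: [0.2093, -0.6158, 0.4035]
orientation: [[-0.029, 1.0, 0.001], [1.0, 0.029, -0.002], [-0.002, 0.001, -1.0]]
force: [0.0, -0.7, -0.1]
grip_width: 0.085
gripper_force: 0.0
```

```bash
python3 -m inch '[{"fingers":8.5,"tx":3.2,"ty":1.54,"tz":0,"ax":0,"ay":0,"az":0},{"fingers":8.5,"tx":3.2,"ty":1.54,"tz":0,"ax":0,"ay":0,"az":0},{"fingers":8.5,"tx":3.2,"ty":1.54,"tz":0,"ax":0,"ay":0,"az":0},{"fingers":8.5,"tx":3.2,"ty":1.54,"tz":0,"ax":0,"ay":0,"az":0},{"fingers":8.5,"tx":3.2,"ty":1.54,"tz":0,"ax":0,"ay":0,"az":0},{"fingers":8.5,"tx":3.2,"ty":1.54,"tz":0,"ax":0,"ay":0,"az":0},{"fingers":8.5,"tx":3.2,"ty":1.54,"tz":0,"ax":0,"ay":0,"az":0},{"fingers":8.5,"tx":3.2,"ty":1.54,"tz":0,"ax":0,"ay":0,"az":0}]'; python3 -m inch '[{"fingers":8.5,"tx":3.2,"ty":1.54,"tz":0,"ax":0,"ay":0,"az":0},{"fingers":8.5,"tx":3.2,"ty":1.54,"tz":0,"ax":0,"ay":0,"az":0},{"fingers":8.5,"tx":3.2,"ty":1.54,"tz":0,"ax":0,"ay":0,"az":0},{"fingers":8.5,"tx":3.2,"ty":1.54,"tz":0,"ax":0,"ay":0,"az":0},{"fingers":8.5,"tx":3.2,"ty":1.54,"tz":0,"ax":0,"ay":0,"az":0},{"fingers":8.5,"tx":3.2,"ty":1.54,"tz":0,"ax":0,"ay":0,"az":0},{"fingers":8.5,"tx":3.2,"ty":1.54,"tz":0,"ax":0,"ay":0,"az":0},{"fingers":8.5,"tx":3.2,"ty":1.54,"tz":0,"ax":0,"ay":0,"az":0}]';  python3 -m inch '[{"fingers":8.5,"tx":3.2,"ty":1.54,"tz":0,"ax":0,"ay":0,"az":0},{"fingers":8.5,"tx":3.2,"ty":1.54,"tz":0,"ax":0,"ay":0,"az":0},{"fingers":8.5,"tx":3.2,"ty":1.54,"tz":0,"ax":0,"ay":0,"az":0},{"fingers":8.5,"tx":3.2,"ty":1.54,"tz":0,"ax":0,"ay":0,"az":0},{"fingers":8.5,"tx":3.2,"ty":1.54,"tz":0,"ax":0,"ay":0,"az":0},{"fingers":8.5,"tx":3.2,"ty":1.54,"tz":0,"ax":0,"ay":0,"az":0},{"fingers":8.5,"tx":2,"ty":1,"tz":0,"ax":0,"ay":0,"az":0},{"fingers":8.5,"tx":0,"ty":0,"tz":0,"ax":0,"ay":0,"az":0}]'
python3 - <<'E'
from h import *
np.set_printoptions(precision=4,suppress=True)
s=manip.get_state();print(s["tcp_pos"],s["orientation"])
f=manip.grab_frame("wrist")
for l in("grip","bail"):
    for m in manip.mark_of(l,"wrist")[:2]:
        print(l,m["pixel"],m["conf"],atz(f,m["pixel"],.155 if l=="grip" else .11))
im=f["color"][:,:,::-1].copy()
cv2.imwrite("pics/w1.png",im)
E
```

```text
time: 3.37
tcp_pos: [0.3255, -0.3543, 0.4017]
orientation: [[-0.024, 1.0, -0.001], [1.0, 0.024, 0.0], [0.001, -0.001, -1.0]]
force: [0.2, 0.1, 0.3]
grip_width: 0.085
gripper_force: 0.0
time: 4.03
tcp_pos: [0.4417, -0.0953, 0.4019]
orientation: [[-0.024, 1.0, -0.001], [1.0, 0.024, -0.0], [-0.0, -0.001, -1.0]]
force: [0.8, -1.0, 0.0]
grip_width: 0.085
gripper_force: 0.0
time: 4.7
tcp_pos: [0.5383, 0.1233, 0.4014]
orientation: [[-0.032, 1.0, -0.001], [0.999, 0.032, 0.004], [0.004, -0.001, -1.0]]
force: [-0.8, -0.0, 0.5]
grip_width: 0.0849
gripper_force: 0.0
[0.5383 0.1233 0.4014] [[-0.0315  0.9995 -0.0014]
 [ 0.9995  0.0315  0.0037]
 [ 0.0037 -0.0013 -1.    ]]
grip [267.8, 130.6] 0.85 [0.5557 0.1661 0.155 ]
bail [267.5, 132.5] 0.8 [0.5577 0.1608 0.11  ]
```

View pics/w1.png

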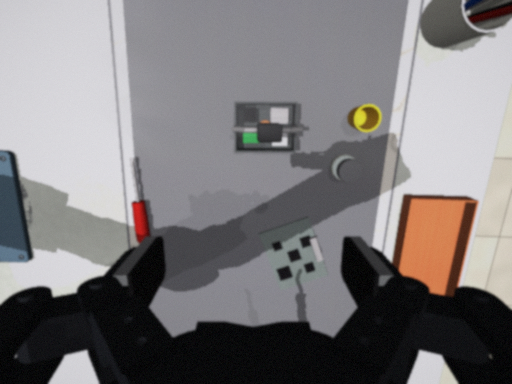

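The wrist view shows the grip at (268,131), giving (0.556, 0.166), which agrees with the other two cameras. The bar is level in the picture, so the yaw is aligned. I descend.

```bash
python3 -m inch '[{"fingers":8.5,"tx":2.1,"ty":0.95,"tz":0,"ax":0,"ay":0,"az":0},{"fingers":8.5,"tx":2.1,"ty":0.95,"tz":0,"ax":0,"ay":0,"az":0},{"fingers":8.5,"tx":0,"ty":0,"tz":4,"ax":0,"ay":0,"az":0},{"fingers":8.5,"tx":0,"ty":0,"tz":4,"ax":0,"ay":0,"az":0},{"fingers":8.5,"tx":0,"ty":0,"tz":4,"ax":0,"ay":0,"az":0},{"fingers":8.5,"tx":0,"ty":0,"tz":4,"ax":0,"ay":0,"az":0},{"fingers":8.5,"tx":0,"ty":0,"tz":2,"ax":0,"ay":0,"az":0},{"fingers":8.5,"tx":0,"ty":0,"tz":0,"ax":0,"ay":0,"az":0}]'
python3 - <<'E'
from h import *
np.set_printoptions(precision=4,suppress=True)
s=manip.get_state();print(s["tcp_pos"],s["orientation"])
f=manip.grab_frame("wrist")
for l in("grip","bail"):
    for m in manip.mark_of(l,"wrist")[:2]:
        print(l,m["pixel"],m["conf"],atz(f,m["pixel"],.155 if l=="grip" else .11))
E
```

```text
time: 5.52
tcp_pos: [0.5533, 0.1563, 0.2174]
orientation: [[-0.024, 1.0, -0.008], [1.0, 0.024, -0.004], [-0.004, -0.008, -1.0]]
force: [0.2, -0.1, -0.0]
grip_width: 0.0849
gripper_force: 0.0
[0.5533 0.1563 0.2174] [[-0.0237  0.9997 -0.0084]
 [ 0.9997  0.0236 -0.0041]
 [-0.0039 -0.0085 -1.    ]]
grip [257.9, 196.7] 0.88 [0.5562 0.1649 0.155 ]
bail [258.7, 183.0] 0.78 [0.5573 0.1635 0.11  ]
```

```bash
python3 -m inch '[{"fingers":8.5,"tx":0.9,"ty":0.3,"tz":0,"ax":0,"ay":0,"az":0},{"fingers":8.5,"tx":0,"ty":0,"tz":2.2,"ax":0,"ay":0,"az":0},{"fingers":8.5,"tx":0,"ty":0,"tz":2.2,"ax":0,"ay":0,"az":0},{"fingers":8.5,"tx":0,"ty":0,"tz":2.2,"ax":0,"ay":0,"az":0},{"fingers":8.5,"tx":0,"ty":0,"tz":0,"ax":0,"ay":0,"az":0},{"fingers":8.5,"tx":0,"ty":0,"tz":0,"ax":0,"ay":0,"az":0}]'
python3 - <<'E'
from h import *
np.set_printoptions(precision=4,suppress=True)
s=manip.get_state();print(s["tcp_pos"],s["orientation"])
E
```

```text
time: 6.17
tcp_pos: [0.5594, 0.17, 0.1573]
orientation: [[-0.027, 1.0, 0.001], [1.0, 0.027, 0.0], [0.0, 0.001, -1.0]]
force: [0.1, -0.2, 0.4]
grip_width: 0.0848
gripper_force: 0.0
[0.5594 0.17   0.1573] [[-0.0271  0.9996  0.0005]
 [ 0.9996  0.0271  0.0004]
 [ 0.0003  0.0005 -1.    ]]
```

```bash
python3 -m inch '[{"fingers":8.5,"tx":-0.45,"ty":-0.35,"tz":0.4,"ax":0,"ay":0,"az":0},{"fingers":8.5,"tx":0,"ty":0,"tz":0.4,"ax":0,"ay":0,"az":0},{"fingers":8.5,"tx":0,"ty":0,"tz":0,"ax":0,"ay":0,"az":0},{"fingers":8.5,"tx":0,"ty":0,"tz":0,"ax":0,"ay":0,"az":0}]'
python3 -m inch '[{"fingers":6,"tx":0,"ty":0,"tz":0,"ax":0,"ay":0,"az":0},{"fingers":4.5,"tx":0,"ty":0,"tz":0,"ax":0,"ay":0,"az":0},{"fingers":3.8,"tx":0,"ty":0,"tz":0,"ax":0,"ay":0,"az":0},{"fingers":3.4,"tx":0,"ty":0,"tz":0,"ax":0,"ay":0,"az":0},{"fingers":2,"tx":0,"ty":0,"tz":0,"ax":0,"ay":0,"az":0},{"fingers":1,"tx":0,"ty":0,"tz":0,"ax":0,"ay":0,"az":0},{"fingers":1,"tx":0,"ty":0,"tz":0,"ax":0,"ay":0,"az":0},{"fingers":1,"tx":0,"ty":0,"tz":0,"ax":0,"ay":0,"az":0}]' 70
```

```text
time: 6.5
tcp_pos: [0.5559, 0.1647, 0.1489]
orientation: [[-0.027, 1.0, 0.001], [1.0, 0.027, 0.0], [0.0, 0.001, -1.0]]
force: [1.4, -0.8, 0.8]
grip_width: 0.0851
gripper_force: 0.0
time: 7.17
tcp_pos: [0.556, 0.1649, 0.1485]
orientation: [[-0.027, 1.0, 0.001], [1.0, 0.027, 0.0], [0.0, 0.001, -1.0]]
force: [1.7, 0.8, 0.9]
grip_width: 0.0296
gripper_force: 69.7
```

Gripped at 29.6 mm. I lift gently and check the weight.

```bash
python3 -m inch '[{"fingers":1,"tx":0,"ty":0,"tz":-0.5,"ax":0,"ay":0,"az":0},{"fingers":1,"tx":0,"ty":0,"tz":-1,"ax":0,"ay":0,"az":0},{"fingers":1,"tx":0,"ty":0,"tz":-1.5,"ax":0,"ay":0,"az":0},{"fingers":1,"tx":0,"ty":0,"tz":-1.8,"ax":0,"ay":0,"az":0},{"fingers":1,"tx":0,"ty":0,"tz":-1.8,"ax":0,"ay":0,"az":0},{"fingers":1,"tx":0,"ty":0,"tz":-1.8,"ax":0,"ay":0,"az":0},{"fingers":1,"tx":0,"ty":0,"tz":-1.8,"ax":0,"ay":0,"az":0},{"fingers":1,"tx":0,"ty":0,"tz":-1.8,"ax":0,"ay":0,"az":0}]'; python3 -m inch '[{"fingers":1,"tx":0,"ty":0,"tz":-1.8,"ax":0,"ay":0,"az":-0.03},{"fingers":1,"tx":0,"ty":0,"tz":-1.8,"ax":0,"ay":0,"az":-0.03},{"fingers":1,"tx":0,"ty":0,"tz":-1.2,"ax":0,"ay":0,"az":-0.03},{"fingers":1,"tx":0,"ty":0,"tz":-0.8,"ax":0,"ay":0,"az":-0.03},{"fingers":1,"tx":0,"ty":0,"tz":-0.4,"ax":0,"ay":0,"az":-0.03},{"fingers":1,"tx":0,"ty":0,"tz":0,"ax":0,"ay":0,"az":-0.03},{"fingers":1,"tx":0,"ty":0,"tz":0,"ax":0,"ay":0,"az":-0.025},{"fingers":1,"tx":0,"ty":0,"tz":0,"ax":0,"ay":0,"az":0}]'
```

```text
time: 7.83
tcp_pos: [0.555, 0.1647, 0.2696]
orientation: [[-0.027, 1.0, -0.001], [1.0, 0.027, -0.0], [-0.0, -0.001, -1.0]]
force: [0.6, 0.3, -2.5]
grip_width: 0.0295
gripper_force: 69.4
time: 8.5
tcp_pos: [0.5551, 0.1647, 0.3284]
orientation: [[-0.231, 0.973, -0.001], [0.973, 0.231, -0.0], [-0.0, -0.001, -1.0]]
force: [-0.4, 1.2, -2.8]
grip_width: 0.0293
gripper_force: 69.4
```

```bash
python3 -m inch '[{"fingers":1,"tx":-0.5,"ty":-0.15,"tz":0,"ax":0,"ay":0,"az":0},{"fingers":1,"tx":-1.2,"ty":-0.4,"tz":0,"ax":0,"ay":0,"az":0},{"fingers":1,"tx":-2,"ty":-0.65,"tz":0,"ax":0,"ay":0,"az":0},{"fingers":1,"tx":-2.2,"ty":-0.7,"tz":0,"ax":0,"ay":0,"az":0},{"fingers":1,"tx":-2.2,"ty":-0.7,"tz":0,"ax":0,"ay":0,"az":0},{"fingers":1,"tx":-2.2,"ty":-0.7,"tz":0,"ax":0,"ay":0,"az":0},{"fingers":1,"tx":-2.2,"ty":-0.7,"tz":0,"ax":0,"ay":0,"az":0},{"fingers":1,"tx":-2.2,"ty":-0.7,"tz":0,"ax":0,"ay":0,"az":0}]'; python3 -m inch '[{"fingers":1,"tx":-2.0,"ty":-0.65,"tz":0,"ax":0,"ay":0,"az":0},{"fingers":1,"tx":-1.6,"ty":-0.5,"tz":0,"ax":0,"ay":0,"az":0},{"fingers":1,"tx":-1,"ty":-0.3,"tz":0,"ax":0,"ay":0,"az":0},{"fingers":1,"tx":-0.6,"ty":-0.2,"tz":0,"ax":0,"ay":0,"az":0},{"fingers":1,"tx":-0.3,"ty":-0.1,"tz":0,"ax":0,"ay":0,"az":0},{"fingers":1,"tx":0,"ty":0,"tz":0,"ax":0,"ay":0,"az":0},{"fingers":1,"tx":0,"ty":0,"tz":0,"ax":0,"ay":0,"az":0},{"fingers":1,"tx":0,"ty":0,"tz":0,"ax":0,"ay":0,"az":0}]'
cat > look.py <<'E'
from ov import *
import sys
np.set_printoptions(precision=4,suppress=True)
s=manip.get_state();print(s["time"],s["tcp_pos"],s["force"],s["ft_torque"])
fs={c:manip.grab_frame(c) for c in("scene","top","wrist")}
mk={}
for l in["hook_seat","hook_tip","beam_pivot","grip","bail"]:
    r=[]
    for c in fs:
        m=manip.mark_of(l,c)
        if m: print(l,c,np.array(m[0]["pixel"]),round(m[0]["conf"],2))
        if m and m[0]["conf"]>.4 :
            r.append(ray(fs[c],m[0]["pixel"]))
            if l not in("grip","bail"): mk[l,c]=m[0]["pixel"]
    if len(r)>1: print("  ",l,*tri(r))
d0=float(sys.argv[1]) if len(sys.argv)>1 else 0
a=fit_arm(fs,mk,[.6136,-.3686,1.8025],d0,d0>0); print(a.x,np.degrees(a.x[2]),a.fun)
A=arm_pts(a.x,a.x[3] if d0 else 0); print(A)
ims=[]
for c,w in(("scene",(170,130,300,300)),("top",(230,110,360,260)),("wrist",(160,90,360,384))):
    im=fs[c]["color"][w[1]:w[3],w[0]:w[2],::-1]; k=500/im.shape[0]
    im=cv2.resize(im,None,fx=k if c!="x" else 1,fy=k,interpolation=cv2.INTER_CUBIC)
    if c!="wrist": im=im[:, :]
    ims.append(np.clip(im.astype(float)*1.5,0,255).astype(np.uint8)[:, :])
im=np.hstack(ims); k=790/im.shape[1]; cv2.imwrite(f"pics/look{s['time']:.1f}.png",cv2.resize(im,None,fx=k,fy=k)); print(f"pics/look{s['time']:.1f}.png")
E
python3 look.py
```

```text
time: 9.17
tcp_pos: [0.5431, 0.0094, 0.3282]
orientation: [[-0.229, 0.973, -0.001], [0.973, 0.229, -0.0], [-0.0, -0.001, -1.0]]
force: [-0.6, -0.4, -2.4]
grip_width: 0.0295
gripper_force: 69.5
time: 9.83
tcp_pos: [0.5393, -0.0453, 0.3284]
orientation: [[-0.232, 0.973, 0.0], [0.973, 0.232, 0.001], [0.0, 0.0, -1.0]]
force: [0.5, 0.7, -2.1]
grip_width: 0.0295
gripper_force: 69.5
9.8333 [ 0.5393 -0.0453  0.3284] [ 0.4907  0.7279 -2.0598] [ 0.0085 -0.0065  0.0033]
hook_seat scene [215.9 180. ] 0.67
hook_seat wrist [257.3 298.3] 0.48
   hook_seat [ 0.562  -0.1232  0.2498] [np.float64(1.2), np.float64(1.2)]
hook_tip scene [225.5 171.5] 0.75
beam_pivot scene [105.1 203.8] 0.79
beam_pivot top [386.8 152.5] 0.94
   beam_pivot [ 0.6186 -0.3639  0.192 ] [np.float64(1.2), np.float64(1.2)]
grip wrist [252.7 258.6] 0.57
bail scene [253.3 159.5] 0.62
bail wrist [252.  226.9] 0.85
   bail [ 0.539  -0.0464  0.2965] [np.float64(0.2), np.float64(0.2)]
[ 0.6182 -0.3684  1.7983] 103.03720284470556 [-0.2581 -0.7124 -0.0789 -1.4134 -0.5601  1.4608 -1.627   1.4503  0.4763
  1.0878]
{'beam_pivot': array([ 0.6182, -0.3684,  0.186 ]), 'hook_seat': array([ 0.5614, -0.123 ,  0.2503]), 'hook_tip': array([ 0.5568, -0.1029,  0.2669])}
pics/look9.8.png
```

View pics/look9.8.png

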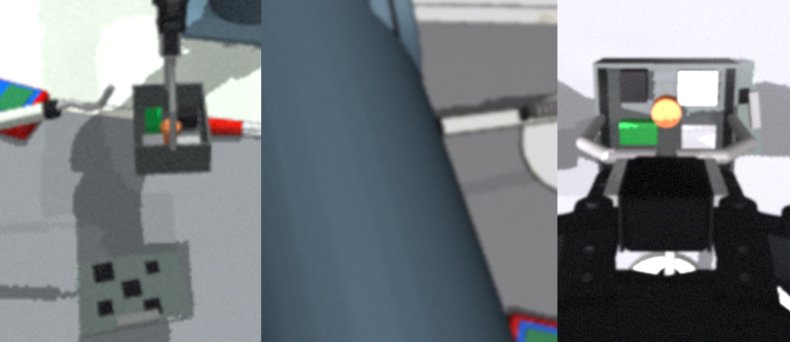

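The scene view shows the basket ahead of the hook tip at the right height. The wrist view shows the beam directly in line with the grip at column ~668. I move in over the tip along the beam.

```bash
python3 -m inch '[{"fingers":1,"tx":-0.5,"ty":0.02,"tz":0,"ax":0,"ay":0,"az":0},{"fingers":1,"tx":-1,"ty":0.03,"tz":0,"ax":0,"ay":0,"az":0},{"fingers":1,"tx":-1.2,"ty":0.03,"tz":0,"ax":0,"ay":0,"az":0},{"fingers":1,"tx":-1.2,"ty":0.03,"tz":0,"ax":0,"ay":0,"az":0},{"fingers":1,"tx":-1.2,"ty":0.03,"tz":0,"ax":0,"ay":0,"az":0},{"fingers":1,"tx":-1.2,"ty":0.03,"tz":0,"ax":0,"ay":0,"az":0},{"fingers":1,"tx":-1,"ty":0.03,"tz":0,"ax":0,"ay":0,"az":0},{"fingers":1,"tx":-0.5,"ty":0,"tz":0,"ax":0,"ay":0,"az":0}]';python3 -m inch '[{"fingers":1,"tx":-0.2,"ty":0,"tz":0,"ax":0,"ay":0,"az":0},{"fingers":1,"tx":0,"ty":0,"tz":0,"ax":0,"ay":0,"az":0},{"fingers":1,"tx":0,"ty":0,"tz":0,"ax":0,"ay":0,"az":0},{"fingers":1,"tx":0,"ty":0,"tz":0,"ax":0,"ay":0,"az":0}]'; python3 look.py
```

```text
time: 11.4
tcp_pos: [0.5595, -0.1246, 0.328]
orientation: [[-0.228, 0.974, -0.0], [0.974, 0.228, -0.0], [-0.0, -0.0, -1.0]]
force: [-0.2, -0.8, -2.1]
grip_width: 0.0294
gripper_force: 69.3
time: 11.73
tcp_pos: [0.5596, -0.1231, 0.3284]
orientation: [[-0.231, 0.973, 0.0], [0.973, 0.231, 0.0], [0.0, 0.0, -1.0]]
force: [-0.1, 0.3, -3.2]
grip_width: 0.0292
gripper_force: 69.3
11.7333 [ 0.5596 -0.1231  0.3284] [-0.1142  0.2964 -3.2043] [ 0.0124 -0.0014  0.0324]
hook_seat scene [214.5 178.9] 0.71
hook_seat top [284.8 167.6] 0.4
hook_seat wrist [255.  203.5] 0.66
   hook_seat [ 0.5614 -0.1246  0.2509] [np.float64(0.8), np.float64(0.8)]
hook_tip scene [223.4 170.7] 0.63
hook_tip top [277.7 171.3] 0.67
hook_tip wrist [257.5 183.1] 0.93
   hook_tip [ 0.554  -0.1054  0.269 ] [np.float64(1.7), np.float64(3.9), np.float64(4.4)]
beam_pivot scene [106.4 206.8] 0.63
beam_pivot top [390.1 154.6] 0.69
   beam_pivot [ 0.6155 -0.3714  0.1794] [np.float64(5.9), np.float64(5.9)]
grip top [287.3 158. ] 0.7
grip wrist [253.8 258.6] 0.83
   grip [ 0.5588 -0.1199  0.3435] [np.float64(0.3), np.float64(0.3)]
bail scene [216.2 163.3] 0.98
bail top [286.2 162.2] 0.83
bail wrist [254.5 224.8] 0.7
   bail [ 0.5617 -0.1207  0.2957] [np.float64(2.7), np.float64(1.3), np.float64(2.5)]
[ 0.6161 -0.3706  1.7881] 102.45250188409037 [ 0.327   0.4126  0.3     0.9227  0.7126  2.3516 -0.3578 -3.1919 -1.4096
 -0.3542 -3.4134 -2.3581 -1.8365 -0.1227]
{'beam_pivot': array([ 0.6161, -0.3706,  0.186 ]), 'hook_seat': array([ 0.5618, -0.1246,  0.2503]), 'hook_tip': array([ 0.5573, -0.1046,  0.2669])}
pics/look11.7.png
```

The bail (0.562, −0.121) sits over the seat (0.562, −0.1246) to within a few mm. I lower to just above contact.

```bash
python3 -m inch '[{"fingers":1,"tx":-0.1,"ty":0.1,"tz":0.2,"ax":0,"ay":0,"az":0},{"fingers":1,"tx":0,"ty":0,"tz":0.4,"ax":0,"ay":0,"az":0},{"fingers":1,"tx":0,"ty":0,"tz":0.5,"ax":0,"ay":0,"az":0},{"fingers":1,"tx":0,"ty":0,"tz":0.5,"ax":0,"ay":0,"az":0},{"fingers":1,"tx":0,"ty":0,"tz":0.5,"ax":0,"ay":0,"az":0},{"fingers":1,"tx":0,"ty":0,"tz":0.4,"ax":0,"ay":0,"az":0},{"fingers":1,"tx":0,"ty":0,"tz":0.3,"ax":0,"ay":0,"az":0},{"fingers":1,"tx":0,"ty":0,"tz":0.2,"ax":0,"ay":0,"az":0}]';python3 -m inch '[{"fingers":1,"tx":0,"ty":0,"tz":0,"ax":0,"ay":0,"az":0},{"fingers":1,"tx":0,"ty":0,"tz":0,"ax":0,"ay":0,"az":0},{"fingers":1,"tx":0,"ty":0,"tz":0.1,"ax":0,"ay":0,"az":0},{"fingers":1,"tx":0,"ty":0,"tz":0.1,"ax":0,"ay":0,"az":0},{"fingers":1,"tx":0,"ty":0,"tz":0.1,"ax":0,"ay":0,"az":0},{"fingers":1,"tx":0,"ty":0,"tz":0.1,"ax":0,"ay":0,"az":0},{"fingers":1,"tx":0,"ty":0,"tz":0.1,"ax":0,"ay":0,"az":0},{"fingers":1,"tx":0,"ty":0,"tz":0.1,"ax":0,"ay":0,"az":0}]'
python3 - <<'E'
from h import *
np.set_printoptions(precision=4,suppress=True)
F=[]
for i in range(4):
    manip.grab_frame("wrist"); s=manip.get_state(); F.append(np.r_[s["force"],s["ft_torque"],s["tcp_pos"]])
print(np.mean(F,0),np.std(F,0)[:3])
for l in("hook_seat","hook_tip","bail"): print(l,[(m["pixel"],round(m["conf"],2)) for m in manip.mark_of(l,"wrist")[:1]])
E
```

```text
time: 13.3
tcp_pos: [0.5607, -0.1247, 0.2977]
orientation: [[-0.23, 0.973, -0.001], [0.973, 0.23, 0.0], [0.0, -0.001, -1.0]]
force: [0.9, 0.4, -1.3]
grip_width: 0.0294
gripper_force: 69.3
time: 13.97
tcp_pos: [0.5608, -0.1248, 0.2922]
orientation: [[-0.23, 0.973, -0.0], [0.973, 0.23, -0.0], [-0.0, -0.0, -1.0]]
force: [-0.5, -0.5, -2.7]
grip_width: 0.029
gripper_force: 69.3
[-0.0005 -0.168  -2.649   0.0198 -0.0043 -0.0071  0.5608 -0.1248  0.2921] [0.1483 0.178  0.5496]
hook_seat [([254.8, 219.0], 0.62)]
hook_tip [([251.6, 193.8], 0.81)]
bail [([253.1, 226.7], 0.8)]
```

```bash
python3 -m inch '[{"fingers":1,"tx":0,"ty":0,"tz":0.15,"ax":0,"ay":0,"az":0},{"fingers":1,"tx":0,"ty":0,"tz":0.2,"ax":0,"ay":0,"az":0},{"fingers":1,"tx":0.04,"ty":0,"tz":0.2,"ax":0,"ay":0,"az":0},{"fingers":1,"tx":0.04,"ty":0,"tz":0.2,"ax":0,"ay":0,"az":0},{"fingers":1,"tx":0.04,"ty":0,"tz":0.2,"ax":0,"ay":0,"az":0},{"fingers":1,"tx":0.05,"ty":0,"tz":0.2,"ax":0,"ay":0,"az":0},{"fingers":1,"tx":0.04,"ty":0,"tz":0.2,"ax":0,"ay":0,"az":0},{"fingers":1,"tx":0.04,"ty":0,"tz":0.2,"ax":0,"ay":0,"az":0}]';python3 -m inch '[{"fingers":1,"tx":0.04,"ty":0,"tz":0.2,"ax":0,"ay":0,"az":0},{"fingers":1,"tx":0.04,"ty":0,"tz":0.2,"ax":0,"ay":0,"az":0},{"fingers":1,"tx":0.04,"ty":0,"tz":0.2,"ax":0,"ay":0,"az":0},{"fingers":1,"tx":0.04,"ty":0,"tz":0.15,"ax":0,"ay":0,"az":0},{"fingers":1,"tx":0,"ty":0,"tz":0.1,"ax":0,"ay":0,"az":0},{"fingers":1,"tx":0,"ty":0,"tz":0,"ax":0,"ay":0,"az":0}]'
cat > st.py <<'E'
from h import *
np.set_printoptions(precision=4,suppress=True)
F=[];M={}
for i in range(5):
    f=manip.grab_frame("wrist"); s=manip.get_state(); F.append(np.r_[s["force"],s["ft_torque"],s["tcp_pos"]])
R=s["orientation"]; m=np.mean(F,0); print(s["time"],m,"tool-frame force",R.T@m[:3])
for l in("hook_seat","hook_tip","bail"): print(l,[(m["pixel"],round(m["conf"],2)) for m in manip.mark_of(l,"wrist")[:1]])
E
python3 st.py
```

```text
time: 14.98
tcp_pos: [0.5603, -0.1223, 0.2766]
orientation: [[-0.23, 0.973, -0.0], [0.973, 0.23, -0.0], [-0.0, -0.0, -1.0]]
force: [-0.8, -0.3, -1.6]
grip_width: 0.0292
gripper_force: 69.3
time: 15.48
tcp_pos: [0.5599, -0.1207, 0.2681]
orientation: [[-0.23, 0.973, -0.0], [0.973, 0.23, 0.0], [0.0, -0.0, -1.0]]
force: [0.1, 0.5, -2.2]
grip_width: 0.029
gripper_force: 69.3
15.7333 [ 0.1708  0.1902 -1.5065  0.0044  0.0365  0.012   0.5599 -0.1208  0.2683] tool-frame force [0.1459 0.2099 1.5065]
hook_seat [([254.3, 226.0], 0.84)]
hook_tip [([254.7, 194.4], 0.96)]
bail [([251.4, 226.2], 0.81)]
```

Force fell about 1.2 N over the 20 mm sink, as the spring predicts. I continue to near balance (TCP z ≈ 0.244).

```bash
python3 -m inch '[{"fingers":1,"tx":0.02,"ty":0,"tz":0.15,"ax":0,"ay":0,"az":0},{"fingers":1,"tx":0.03,"ty":0,"tz":0.2,"ax":0,"ay":0,"az":0},{"fingers":1,"tx":0.03,"ty":0,"tz":0.2,"ax":0,"ay":0,"az":0},{"fingers":1,"tx":0.03,"ty":0,"tz":0.2,"ax":0,"ay":0,"az":0},{"fingers":1,"tx":0.03,"ty":0,"tz":0.2,"ax":0,"ay":0,"az":0},{"fingers":1,"tx":0.03,"ty":0,"tz":0.2,"ax":0,"ay":0,"az":0},{"fingers":1,"tx":0.02,"ty":0,"tz":0.2,"ax":0,"ay":0,"az":0},{"fingers":1,"tx":0.02,"ty":0,"tz":0.2,"ax":0,"ay":0,"az":0}]';python3 -m inch '[{"fingers":1,"tx":0.02,"ty":0,"tz":0.2,"ax":0,"ay":0,"az":0},{"fingers":1,"tx":0.02,"ty":0,"tz":0.2,"ax":0,"ay":0,"az":0},{"fingers":1,"tx":0.02,"ty":0,"tz":0.15,"ax":0,"ay":0,"az":0},{"fingers":1,"tx":0,"ty":0,"tz":0.15,"ax":0,"ay":0,"az":0},{"fingers":1,"tx":0,"ty":0,"tz":0.1,"ax":0,"ay":0,"az":0},{"fingers":1,"tx":0,"ty":0,"tz":0,"ax":0,"ay":0,"az":0},{"fingers":1,"tx":0,"ty":0,"tz":0,"ax":0,"ay":0,"az":0},{"fingers":1,"tx":0,"ty":0,"tz":0,"ax":0,"ay":0,"az":0}]'; sed -i 's/range(5)/range(24)/' st.py; python3 st.py
```

```text
time: 16.55
tcp_pos: [0.5595, -0.1186, 0.2526]
orientation: [[-0.23, 0.973, 0.0], [0.973, 0.23, 0.0], [0.0, 0.0, -1.0]]
force: [0.1, 0.9, 0.4]
grip_width: 0.0292
gripper_force: 69.4
time: 17.22
tcp_pos: [0.5593, -0.118, 0.2448]
orientation: [[-0.23, 0.973, -0.0], [0.973, 0.23, 0.0], [0.0, 0.0, -1.0]]
force: [-0.8, 1.4, -0.1]
grip_width: 0.0292
gripper_force: 69.4
18.4167 [-0.1136  1.0973  0.0969  0.261   0.023   0.0063  0.5593 -0.1181  0.2448] tool-frame force [ 1.094   0.1418 -0.0969]
hook_seat [([255.8, 224.8], 0.98)]
hook_tip [([254.9, 191.8], 0.59)]
bail [([251.2, 225.5], 0.87)]
```

There is 1.1 N along the beam pushing outward, so I ease forward 2 mm and measure again.

```bash
python3 -m inch '[{"fingers":1,"tx":0.1,"ty":0,"tz":0,"ax":0,"ay":0,"az":0},{"fingers":1,"tx":0.1,"ty":0,"tz":0,"ax":0,"ay":0,"az":0},{"fingers":1,"tx":0,"ty":0,"tz":0,"ax":0,"ay":0,"az":0},{"fingers":1,"tx":0,"ty":0,"tz":0,"ax":0,"ay":0,"az":0},{"fingers":1,"tx":0,"ty":0,"tz":0,"ax":0,"ay":0,"az":0}]'; python3 st.py
```

```text
time: 18.98
tcp_pos: [0.5588, -0.1166, 0.2448]
orientation: [[-0.23, 0.973, -0.0], [0.973, 0.23, -0.0], [-0.0, -0.0, -1.0]]
force: [-0.0, -0.6, 0.3]
grip_width: 0.0297
gripper_force: 69.4
20.1833 [ 0.0339 -1.6513 -0.0092 -0.3966 -0.0382  0.0117  0.5588 -0.1163  0.2448] tool-frame force [-1.6149 -0.3466  0.0092]
hook_seat [([255.2, 227.5], 0.62)]
hook_tip [([253.8, 198.1], 0.92)]
bail [([253.3, 223.0], 0.85)]
```

```bash
python3 -m inch '[{"fingers":1,"tx":-0.06,"ty":0,"tz":0,"ax":0,"ay":0,"az":0},{"fingers":1,"tx":-0.06,"ty":0,"tz":0,"ax":0,"ay":0,"az":0},{"fingers":1,"tx":0,"ty":0,"tz":0,"ax":0,"ay":0,"az":0},{"fingers":1,"tx":0,"ty":0,"tz":0,"ax":0,"ay":0,"az":0},{"fingers":1,"tx":0,"ty":0,"tz":0,"ax":0,"ay":0,"az":0}]'; sed -i 's/range(24)/range(20)/' st.py; python3 st.py
```

```text
time: 20.75
tcp_pos: [0.559, -0.1169, 0.2448]
orientation: [[-0.23, 0.973, -0.0], [0.973, 0.23, 0.001], [0.001, -0.0, -1.0]]
force: [-0.5, 0.2, 0.9]
grip_width: 0.0292
gripper_force: 69.5
21.75 [-0.2173  1.0069  0.0703  0.2444  0.0436  0.0097  0.5591 -0.1173  0.2448] tool-frame force [ 1.0299  0.0201 -0.0703]
hook_seat [([253.1, 223.2], 0.94)]
hook_tip [([256.8, 193.6], 0.95)]
bail [([254.6, 228.2], 0.69)]
```

Lateral friction shows as hysteresis, so I split the difference and sink 1.5 mm more. I take readings from no-move rows.

```bash
python3 -m inch '[{"fingers":1,"tx":0.03,"ty":0,"tz":0.08,"ax":0,"ay":0,"az":0},{"fingers":1,"tx":0.03,"ty":0,"tz":0.07,"ax":0,"ay":0,"az":0},{"fingers":1,"tx":0,"ty":0,"tz":0,"ax":0,"ay":0,"az":0},{"fingers":1,"tx":0,"ty":0,"tz":0,"ax":0,"ay":0,"az":0},{"fingers":1,"tx":0,"ty":0,"tz":0,"ax":0,"ay":0,"az":0}]'; for i in 1 2 3 4 5 6 7 8 9 10 11 12; do python3 -m inch '[{"fingers":1,"tx":0,"ty":0,"tz":0,"ax":0,"ay":0,"az":0}]' | grep ^force; python3 -c "
from station import manip
s=manip.get_state();print(s['time'],s['tcp_pos'],s['force'].round(2),s['ft_torque'].round(3))"; done
```

```text
time: 22.32
tcp_pos: [0.559, -0.1171, 0.2433]
orientation: [[-0.23, 0.973, 0.0], [0.973, 0.23, -0.0], [-0.0, 0.0, -1.0]]
force: [0.4, -1.6, -0.5]
grip_width: 0.0296
gripper_force: 69.5
force: [0.3, -1.3, -0.4]
22.4 [ 0.55898974 -0.11711366  0.24329052] [ 0.25 -1.31 -0.36] [-0.209 -0.126 -0.027]
force: [0.7, -0.8, -0.4]
22.4833 [ 0.55897504 -0.11708304  0.24326857] [ 0.7  -0.77 -0.38] [-0.216 -0.145 -0.035]
force: [0.1, -1.7, -1.2]
22.5667 [ 0.55895617 -0.11709069  0.24328653] [ 0.1  -1.69 -1.25] [-0.268 -0.156  0.007]
force: [1.6, -1.2, 0.1]
22.65 [ 0.55897433 -0.11705699  0.24329094] [ 1.59 -1.22  0.09] [-0.346 -0.107  0.005]
force: [0.6, -0.4, 0.6]
22.7333 [ 0.55897918 -0.11704697  0.24330416] [ 0.61 -0.44  0.62] [-0.313 -0.078 -0.009]
force: [0.5, -0.2, -0.7]
22.8167 [ 0.55895893 -0.11704072  0.24329018] [ 0.46 -0.24 -0.68] [-0.345 -0.205 -0.021]
force: [0.3, -1.9, 0.3]
22.9 [ 0.55898898 -0.11694269  0.24327901] [ 0.25 -1.94  0.32] [-0.353 -0.117  0.005]
force: [0.9, -1.2, -0.7]
22.9833 [ 0.55894111 -0.11692968  0.24326595] [ 0.89 -1.18 -0.65] [-0.291 -0.139 -0.   ]
force: [-0.2, -2.3, -0.3]
23.0667 [ 0.55896816 -0.1169148   0.24328112] [-0.16 -2.28 -0.32] [-0.315 -0.141 -0.001]
force: [0.3, -1.1, -0.6]
23.15 [ 0.55895283 -0.1168841   0.24328129] [ 0.26 -1.12 -0.6 ] [-0.373 -0.108  0.029]
force: [0.7, -1.9, -0.3]
23.2333 [ 0.55895424 -0.11685813  0.24327699] [ 0.72 -1.91 -0.33] [-0.356 -0.215  0.009]
force: [0.9, -1.3, -1.7]
23.3167 [ 0.55893966 -0.116837    0.24326732] [ 0.92 -1.35 -1.73] [-0.312 -0.061  0.014]
```

```bash
cat > g.sh <<'E'
for i in $(seq $1); do cat; done
E
python3 -m inch '[{"fingers":1,"tx":-0.05,"ty":0,"tz":0,"ax":0,"ay":0,"az":0},{"fingers":1,"tx":0,"ty":0,"tz":0,"ax":0,"ay":0,"az":0},{"fingers":1,"tx":0,"ty":0,"tz":0,"ax":0,"ay":0,"az":0},{"fingers":1,"tx":0,"ty":0,"tz":0,"ax":0,"ay":0,"az":0},{"fingers":1,"tx":0,"ty":0,"tz":0,"ax":0,"ay":0,"az":0}]'>/dev/null; rm g.sh; for i in 1 2 3 4 5 6 7 8 9 10 11 12 13 14 15 16; do python3 -m inch '[{"fingers":1,"tx":0,"ty":0,"tz":0,"ax":0,"ay":0,"az":0}]' >/dev/null; python3 -c "
from station import manip
s=manip.get_state();print(s['time'],*s['tcp_pos'],*s['force'],*s['ft_torque'])"; done | python3 -c "
import numpy as np,sys
a=np.loadtxt(sys.stdin);np.set_printoptions(precision=4,suppress=True);print(a.mean(0),a.std(0))"
```

```text
[24.4417  0.5591 -0.1172  0.2433 -0.2093  0.6692  0.5138  0.2089  0.055
 -0.0066] [0.3841 0.     0.0001 0.     0.4881 0.6112 0.438  0.0821 0.0368 0.0248]
```

Interpolating to zero lateral force leaves about 0.15 N vertical, within sensor bias and friction. I centre it, then open slightly.

```bash
python3 -m inch '[{"fingers":1,"tx":0.02,"ty":0,"tz":0,"ax":0,"ay":0,"az":0},{"fingers":1,"tx":0,"ty":0,"tz":0,"ax":0,"ay":0,"az":0},{"fingers":1,"tx":0,"ty":0,"tz":0,"ax":0,"ay":0,"az":0},{"fingers":1,"tx":0,"ty":0,"tz":0,"ax":0,"ay":0,"az":0}]' 25; python3 -m inch '[{"fingers":3.1,"tx":0,"ty":0,"tz":0,"ax":0,"ay":0,"az":0},{"fingers":3.2,"tx":0,"ty":0,"tz":0,"ax":0,"ay":0,"az":0},{"fingers":3.3,"tx":0,"ty":0,"tz":0,"ax":0,"ay":0,"az":0},{"fingers":3.4,"tx":0,"ty":0,"tz":0,"ax":0,"ay":0,"az":0},{"fingers":3.6,"tx":0,"ty":0,"tz":0,"ax":0,"ay":0,"az":0},{"fingers":3.8,"tx":0,"ty":0,"tz":0,"ax":0,"ay":0,"az":0},{"fingers":4,"tx":0,"ty":0,"tz":0,"ax":0,"ay":0,"az":0},{"fingers":4,"tx":0,"ty":0,"tz":0,"ax":0,"ay":0,"az":0}]'
python3 - <<'E'
from h import *
f=manip.grab_frame("scene")["color"][130:330,150:350,::-1]; g=manip.grab_frame("wrist")["color"][:,:,::-1]
cv2.imwrite("pics/rel.png",np.hstack([cv2.resize(f,(390,390),interpolation=cv2.INTER_CUBIC),cv2.resize(g[:,100:484],(390,390))]))
E
```

```text
time: 25.4
tcp_pos: [0.559, -0.1172, 0.2433]
orientation: [[-0.23, 0.973, 0.0], [0.973, 0.23, -0.0], [-0.0, -0.0, -1.0]]
force: [0.1, 1.3, -0.4]
grip_width: 0.0291
gripper_force: 69.5
time: 26.07
tcp_pos: [0.559, -0.1171, 0.2433]
orientation: [[-0.23, 0.973, -0.0], [0.973, 0.23, -0.0], [-0.0, -0.0, -1.0]]
force: [-0.1, 0.2, -0.2]
grip_width: 0.0398
gripper_force: 0.0
```

View pics/rel.png

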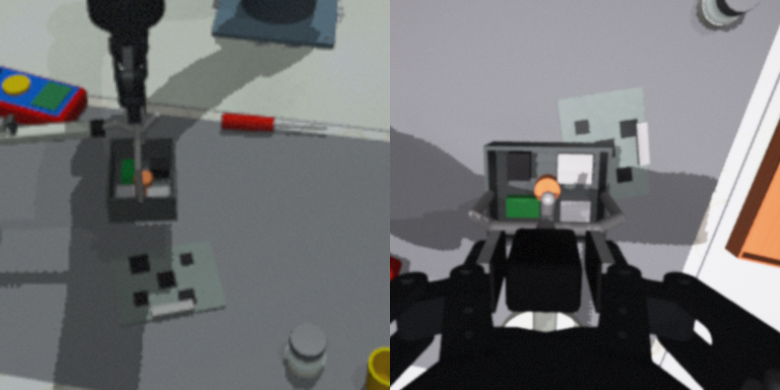

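The scene view shows the basket hanging in the hook and upright. The wrist view shows the grip free, with a gap on both sides and the hook tip at (548,198) through the window. I open wider and retreat upward.

```bash
python3 -m inch '[{"fingers":5,"tx":0,"ty":0,"tz":0,"ax":0,"ay":0,"az":0},{"fingers":6,"tx":0,"ty":0,"tz":0,"ax":0,"ay":0,"az":0},{"fingers":6.5,"tx":0,"ty":0,"tz":0,"ax":0,"ay":0,"az":0},{"fingers":6.5,"tx":0,"ty":0,"tz":-0.3,"ax":0,"ay":0,"az":0},{"fingers":6.5,"tx":0,"ty":0,"tz":-0.6,"ax":0,"ay":0,"az":0},{"fingers":6.5,"tx":0,"ty":0,"tz":-1,"ax":0,"ay":0,"az":0},{"fingers":6.5,"tx":0,"ty":0,"tz":-1.5,"ax":0,"ay":0,"az":0},{"fingers":6.5,"tx":0,"ty":0,"tz":-2,"ax":0,"ay":0,"az":0}]'; python3 -m inch '[{"fingers":6.5,"tx":0,"ty":0,"tz":-2.5,"ax":0,"ay":0,"az":0},{"fingers":6.5,"tx":0,"ty":0,"tz":-2.5,"ax":0,"ay":0,"az":0},{"fingers":6.5,"tx":0,"ty":0,"tz":-2,"ax":0,"ay":0,"az":0},{"fingers":6.5,"tx":0,"ty":0,"tz":-1,"ax":0,"ay":0,"az":0},{"fingers":6.5,"tx":0,"ty":0,"tz":0,"ax":0,"ay":0,"az":0},{"fingers":6.5,"tx":0,"ty":0,"tz":0,"ax":0,"ay":0,"az":0},{"fingers":6.5,"tx":0,"ty":0,"tz":0,"ax":0,"ay":0,"az":0},{"fingers":6.5,"tx":0,"ty":0,"tz":0,"ax":0,"ay":0,"az":0}]';  cat > fin.py <<'E'
from h import *
ws=[manip.grab_frame("wrist")["color"].astype(int) for _ in range(2)]
sc=[manip.grab_frame("scene")["color"].astype(int)]
for _ in range(3): ws.append(manip.grab_frame("wrist")["color"].astype(int))
sc.append(manip.grab_frame("scene")["color"].astype(int))
reg=np.s_[130:280,190:290]
print("diff scene",np.abs(sc[1]-sc[0])[reg].mean(),np.abs(sc[1]-sc[0])[300:,:].mean(),"wrist",[round(np.abs(w-ws[0]).mean(),2) for w in ws])
f=sc[-1].astype(np.uint8)[130:330,150:350,::-1]; g=ws[-1].astype(np.uint8)[:,64:448,::-1]
cv2.imwrite("pics/fin.png",np.hstack([cv2.resize(f,(395,395),interpolation=cv2.INTER_CUBIC),cv2.resize(g,(395,395))]))
E
python3 fin.py
```

```text
time: 26.83
tcp_pos: [0.5585, -0.117, 0.2978]
orientation: [[-0.23, 0.973, -0.001], [0.973, 0.23, 0.0], [0.001, -0.001, -1.0]]
force: [-0.2, -0.6, 0.3]
grip_width: 0.0653
gripper_force: 0.0
time: 27.5
tcp_pos: [0.5583, -0.1172, 0.3758]
orientation: [[-0.23, 0.973, -0.002], [0.973, 0.23, 0.0], [0.001, -0.002, -1.0]]
force: [-0.3, -0.7, -0.7]
grip_width: 0.0654
gripper_force: 0.0
diff scene 1.5180666666666667 1.1946847098214286 wrist [np.float64(0.0), np.float64(2.01), np.float64(2.64), np.float64(2.95), np.float64(3.24)]
```

View pics/fin.png

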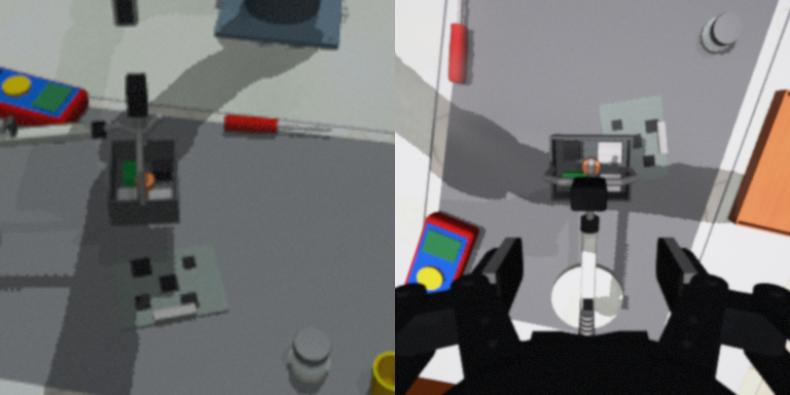

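The basket hangs in the hook, level and clear of the gripper, and the other things are untouched. I let any small swing die out and check for stillness.

```bash
for i in 1 2 3 4 5 6 7 8 9 10; do python3 -m inch '[{"fingers":6.5,"tx":0,"ty":0,"tz":0,"ax":0,"ay":0,"az":0},{"fingers":6.5,"tx":0,"ty":0,"tz":0,"ax":0,"ay":0,"az":0},{"fingers":6.5,"tx":0,"ty":0,"tz":0,"ax":0,"ay":0,"az":0},{"fingers":6.5,"tx":0,"ty":0,"tz":0,"ax":0,"ay":0,"az":0},{"fingers":6.5,"tx":0,"ty":0,"tz":0,"ax":0,"ay":0,"az":0},{"fingers":6.5,"tx":0,"ty":0,"tz":0,"ax":0,"ay":0,"az":0},{"fingers":6.5,"tx":0,"ty":0,"tz":0,"ax":0,"ay":0,"az":0},{"fingers":6.5,"tx":0,"ty":0,"tz":0,"ax":0,"ay":0,"az":0}]' | grep time; done; python3 fin.py
```

```text
time: 28.52
time: 29.18
time: 29.85
time: 30.52
time: 31.18
time: 31.85
time: 32.52
time: 33.18
time: 33.85
time: 34.52
diff scene 1.4386 1.1909722222222223 wrist [np.float64(0.0), np.float64(1.84), np.float64(1.85), np.float64(1.85), np.float64(1.84)]
```

Pictures now differ by constant noise only, so everything is still. I hand in.

```bash
python3 -c "
from station import manip
print(manip.hand_in())"
```

```text
the job is handed in; nothing more can be done
None
```

The basket hangs still and looks level in the swing arm's hook. I let go near zero measured force at about 26 s and handed the job in at about 35 s of the 64 s allowed. I saw no jump on release but did not measure the hook's speed. Nothing else in view had moved.

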